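Draw a valve's piston rod out to its seal ring and hold it for inspection

ROBOT

A 6-joint arm with a two-finger parallel gripper is mounted at the origin on the work surface. World frame = base frame: x ahead of the robot, y to its left, z up, the work surface at z = 0. Lengths are in m, angles in rad, forces in N, time in s.
With the tool pointing down it reaches from about 0.375 to 0.9 m from the base axis. Payload 3.1 kg.
Tool frame: the origin (TCP) lies at the very end of the fingers, on their centre line; the grasp point (between the pads) lies 19 mm behind it (r.pinch_z is the z of the grasp point in the tool frame, in m); z points along the fingers, y is the line along which they close (so a half turn about z gives the same grasp; the last joint's range is limited). The gripper opens to 87 mm and grips with 3 to 60 N. Pads are 19 mm wide; open, the fingers measure 117 mm over their backs; the gripper's body (75 mm by 190 mm) begins 51 mm behind the grasp point.
Start: joints at [1.077, 0.527, 1.433, -0, 1.181, -0.178], TCP at [0.193, 0.594, 0.223] pointing down, gripper open.
Joint ranges: [-3.08, 3.08], [-0.75, 2.2], [0.22, 2.44], [-1.43, 4.57], [0, 2.65], [-2.85, 2.85]. Speed limits (rad/s): [2.79, 2.79, 3.14, 3.14, 3.14, 3.14].

INTERFACE

Orientations are given as [roll, pitch, yaw] about the fixed x, y, z axes, in that order (R = Rz(yaw) Ry(pitch) Rx(roll)).
In Python, from cell import r gives the robot as it stands.
- The arm moves only by the tool shift_gripper, called after "Request:" as a command line: name --argument value ..., lists and objects as JSON in quotes. Schema: {"type":"object","properties":{"rows":{"type":"array","items":{"type":"object","properties":{"d":{"type":"array","items":{"type":"number"},"minItems":3,"maxItems":3},"rot":{"type":"array","items":{"type":"number"},"minItems":3,"maxItems":3}},"additionalProperties":false},"minItems":1,"maxItems":20},"finger_gap":{"type":"number"},"grip_n":{"type":"number"},"only":{"type":"string"},"quiet":{"type":"boolean"},"lines":{"type":"string"}},"required":["rows"],"additionalProperties":false}. rows is a list of rows, 1 to 20 of them, each an object with the fields d (a list: dx, dy, dz in m), rot (a list: a rotation vector rx, ry, rz in rad); a field left out counts as zero; each row shifts and turns the commanded pose from where the row before left it, along the tool's axes as they then stand; what a row does not reach is not made up. A row lasts 1/8 s, in which the tool goes at most 0.0625 m and 0.188 rad, less where a joint would pass 70% of its speed; a pose out of reach is approached as far as the arm can. finger_gap is the finger opening in m, set as the call begins (left out keeps the last). The fingers move at their own pace and stop on an object; grip_n is the grip in N (left out, the last holds). Time passes only in rows, so rows that do not move let the fingers close. The tool returns the time, the measured TCP pose, the force, the opening and the grip force at its end. only (a regular expression) keeps the lines of the reply that match it, lines (a string "A,B") keeps lines A to B, and quiet returns only ok. Input that does not fit is refused with a message, and nothing moves.
- r.sense(): the state, without advancing time (a new reading comes with each control period).
- r.get_image(name): name is "scene" or "top" or "wrist"; returns (picture, depth): 384x512x3 uint8, red, green, blue; 384x512 float32, m along the optical axis (not along the pixel's ray), 0 where there is no reading.
- r.camera_model(name): a dict with "vertical_fov" (degrees; the focal length in pixels is half the picture's height over the tangent of half this angle, whatever the lens; pixels are square), "cx", "cy" (the principal point, pixels), "R" (3x3) and "t" (3): a world point X has camera coordinates R X + t; the wrist camera has in their place "tool_from_camera" (4x4, takes a point from camera to tool coordinates, whose origin is the TCP and whose axes are the flange's). Camera axes: x right, y down, z forward; pixel columns grow to the right and rows downward; lengths in m; the calibration is good to about 2 mm. A picture is of the moment at which its call begins: read the wrist's pose just before it. camera_model takes no time and is no camera call.
- r.sign_off(): hands the job in; it is judged then, once.
The state is a dict: "time_s": time; "qpos": joint angles; "dq": joint speeds; "joint_efforts": joint torques, N m; "ee_pos": TCP position; "tcp_rot": TCP orientation; "ft_force": force on the tool from outside, world axes, zero at the start; "moment": the same for the moment, N m; "opening": finger opening in m; "grip_force": force on a finger pad.
Only numpy, scipy, OpenCV 4.12 (cv2) and the standard library are available. Lean on these libraries where they do the work, as an engineer would, in place of code of your own. Each camera call takes 0.05 s, during which the arm holds its last target. There are 200 camera calls.

TASK

The valve body held leaning in the bench fixture has a piston rod in its bore, kept down by the claw of the hex clamp nut beside it. Turn the clamp nut about a quarter turn anticlockwise so that its claw swings right off the rod's flange, then grip the rod by its knob and draw it straight along the bore by about 50 mm, without forcing it sideways, so that its seal ring is clear of the bore but the rod's lower end stays inside. Finish holding the rod still there in the gripper (do not let go), and leave the other things on the bench where they are.

Things in the scene. Friction and masses are not known exactly. Their poses are not given: they have to be found in the camera images.
- valve: Long aluminium valve body, 64 x 145 x 100 mm (its x, y, z), fixed. Origin: centre of the bore's mouth in its upper face, 121 mm above the bench. z: bore axis, outwards, leaning 15 degrees from vertical towards its own -x, which points to world -x within 23 degrees. y: level, from bore to clamp nut. Upper face: x -32 to 32, y -35 to 110 mm. Bore 23.5 mm wide, 90 mm deep.
- fixture: Low dark steel fixture, base plate 140 x 190 x 12 mm with two grey cheeks that hold the valve body; fixed to the bench. Origin: centre of its underside, z up, x and y level, y the same as the valve's y. The valve's origin lies at (-13, -37.5, 121) mm from it.
- rod: Steel piston rod, loose in the bore, 0.3 to 0.46 kg. Origin: centre of its flange's underside, which at the start rests on the valve's origin; z points out of the bore. Flange 40 mm diameter, z 0 to 6; stem 16 mm diameter to z 22. Below: shaft 22 mm diameter to z -84. Only its weight and bore friction resist; it slides back in if let go.
- rod_knob (a point): Middle of the rod's ringed cylindrical knob, 38 mm above the rod's origin on its axis. The knob is 28 mm in diameter, from 22 to 54 mm above the rod's origin (54 mm is the rod's top).
- rod_seal (a point): Middle of the black seal ring, 6 mm wide, flush in the rod's shaft, 35 mm below the rod's origin on its axis, hidden in the bore at the start; the ring is clear once the rod is out 38 mm, and the rod leaves the bore at 84 mm.
- clamp (a joint): Turn of the clamp nut about its axis (parallel to the bore), rad; grows anticlockwise seen from above (positive about the valve's z), 0 to a hard stop at 1.5. At 0 the claw points along the valve's -y, over the rod's flange; at 1.5 along its +x. Starts at 0 to 0.2; the flange is free beyond 0.4. Friction 0.15 N m; stays where left.
- nut_top (a point): Centre of the clamp nut's top, on its axis, at (0, 75, 44.5) mm in the valve's frame. Steel hexagon 30 mm across flats, from 9 to 44.5 mm above the upper face, on a boss of 34 mm diameter. At joint value q the outward normals of its flats lie at q + n x 60 degrees from the valve's x, about the valve's z.
- claw_tip (a point): Outer end of the claw, on its centre line, 62 mm from the nut's axis. The claw is one piece with the nut: a steel bar 16 mm wide, 8 to 16 mm above the upper face; above 16 mm the nut can be gripped all round.
- spare_body: Bystander: plain upright aluminium block with an empty bore, 64 x 70 x 80 mm; origin centre of underside.
- wrench: Bystander: steel wrench 170 mm lying flat; origin at its middle, underside.
- wash_bottle: Bystander: white wash bottle with yellow cap and spout, 68 mm diameter, 190 mm tall; origin centre of underside.
- pen_cup: Bystander: black cup of pens, 72 mm diameter, 150 mm tall with its pens; origin centre of underside.
- tape_roll: Bystander: roll of white tape lying flat, 90 mm diameter, 25 mm tall; origin centre of underside.
- cap: Bystander: small white plastic cap, 32 mm diameter, 24 mm tall; origin centre of underside.
- screwdriver: Bystander: screwdriver 180 mm lying flat; origin at its middle, underside.
Not all that is in view belongs to the job. Of the things shaped like the rod, the steel one is meant. Leave any pink look-alike of the fixture alone.

How it is judged:
On the way, in this order (a step that is already met when the one before it is completed fails the run):
1. the clamp nut is turned so that its claw is well off the flange, the rod still home (value of joint clamp above 1 rad and z of rod in the frame of valve below 0.012 m), for 0.2 s.
2. the rod is being drawn out by the gripper (z of rod in the frame of valve above 0.025 m and contact force between the fingers and rod above 1 N), for 0.1 s.
At the end, for the whole second after the job is handed in: The clamp nut stands beyond 1.0 rad; the rod is out of the bore by 38 to 64 mm, in line with it (within 0.07 rad), at rest, and held in the gripper's fingers (over 2 N) (value of joint clamp above 1 rad and z of rod in the frame of valve between 0.038 and 0.064 m and horizontal distance between rod and valve below 0.022 m and angle between the z axis of rod and the z axis of valve, either way round below 0.07 rad and contact force between the fingers and rod above 2 N and linear speed of rod below 0.01 m/s); the arm keeps its last pose, push and grip.
It fails at once if the rod is pulled out of the bore (beyond 75 mm) (z of rod in the frame of valve above 0.075 m).
It fails at once if the rod is forced against the valve body with more than 40 N (contact force between rod and valve above 40 N).
It fails at once if another thing on the bench is pushed more than 30 mm (distance of any of spare_body, wrench, wash_bottle, pen_cup, tape_roll, cap, screwdriver from where it was at the start of the episode above 0.03 m).
It also fails if it takes over 45 s, if anything falls off the work surface, if the arm or the gripper's body presses on something with over 40 N, if the wrist force passes 120 N, or if a joint passes its speed limit or range.

## Working session

There is one attempt and no reset: what is moved stays moved. The work goes in short steps, Python scripts to look and compute and a tool call to move; the robot and the scene stay as the last step left them, time stands still between calls to the robot, and variables do not carry over. Pictures are saved under pics/ and viewed, at most 10 in all, crops included, and the job is handed in when it is done.

```bash
mkdir -p pics
```

Create h.py:
```python
import numpy as np, cv2
from cell import r
from scipy.spatial.transform import Rotation as Ro
def cam(name):
    m=r.camera_model(name); f=192/np.tan(np.radians(m["vertical_fov"])/2)
    if "R" in m: return f,m["cx"],m["cy"],np.array(m["R"]),np.array(m["t"])
    s=r.sense(); T=np.eye(4);T[:3,:3]=Ro.from_euler('xyz',s["tcp_rot"]).as_matrix();T[:3,3]=s["ee_pos"]
    C=np.linalg.inv(T@np.array(m["tool_from_camera"])); return f,m["cx"],m["cy"],C[:3,:3],C[:3,3]
def grab(name):
    c=cam(name); im,d=r.get_image(name); np.savez(f'{name}.npz',im=im,d=d,f=c[0],cx=c[1],cy=c[2],R=c[3],t=c[4]); return c,im,d
def save(fn,im,k=1): cv2.imwrite(fn,cv2.resize(im[...,::-1],None,fx=k,fy=k,interpolation=cv2.INTER_CUBIC))
def load(name): 
    z=np.load(f'{name}.npz'); return (float(z['f']),float(z['cx']),float(z['cy']),z['R'],z['t']),z['im'],z['d']
def cloud(c,d):
    f,cx,cy,R,t=c; v,u=np.indices(d.shape); P=np.stack([(u-cx)/f*d,(v-cy)/f*d,d],-1); return (P-t)@R
```

Run:
```python
from h import *
print(r.sense())
for n in("scene","top"):
    c,im,d=grab(n); save(f'pics/{n}.png',im,1.5); print(n,c, r.camera_model(n).keys())
```

```text
{'time_s': 0.0, 'qpos': array([ 1.07749196e+00,  5.28436259e-01,  1.43391291e+00, -1.28864164e-05,
        1.18138726e+00, -1.78535263e-01]), 'dq': array([ 1.05782838e-03,  1.41860613e-04, -3.46284522e-04,  1.59672614e-03,
        6.38289236e-05,  5.88618339e-04]), 'joint_efforts': array([ 8.88087252e-04, -4.40054655e+01, -1.76585716e+01,  6.32681837e-02,
        5.83232555e-02, -1.46199463e-04]), 'ee_pos': array([0.19314036, 0.59363481, 0.22158663]), 'tcp_rot': array([-3.13948084e+00, -3.68987963e-04,  2.82682807e+00]), 'ft_force': array([ 1.1787545 , -0.4134514 , -0.21207652]), 'moment': array([-0.03103349,  0.03722232,  0.00136298]), 'grip_force': 0.0, 'opening': 0.08687271374870509}
scene (np.float64(460.9829204734089), 250.00349187971983, 186.77820822419167, array([[ 0.86610197,  0.49983397,  0.0057776 ],
       [ 0.28369868, -0.48200515, -0.82896689],
       [-0.41156098,  0.71960895, -0.55926784]]), array([-0.41284429, -0.08064028,  2.01130252])) dict_keys(['vertical_fov', 'cx', 'cy', 'R', 't'])
top (np.float64(487.48681305548536), 254.35510947329516, 187.9805933986917, array([[ 1.95815274e-02, -9.99807944e-01,  7.99662016e-04],
       [-9.92781841e-01, -1.95385630e-02, -1.18331995e-01],
       [ 1.18324893e-01,  1.52323129e-03, -9.92973766e-01]]), array([-0.11470794,  0.56214468,  1.61103901])) dict_keys(['vertical_fov', 'cx', 'cy', 'R', 't'])
```

View pics/scene.png

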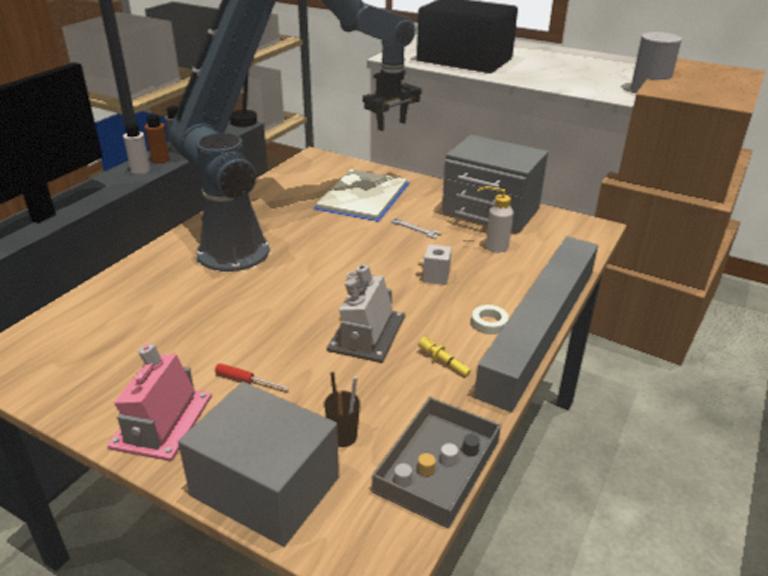

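View pics/top.png

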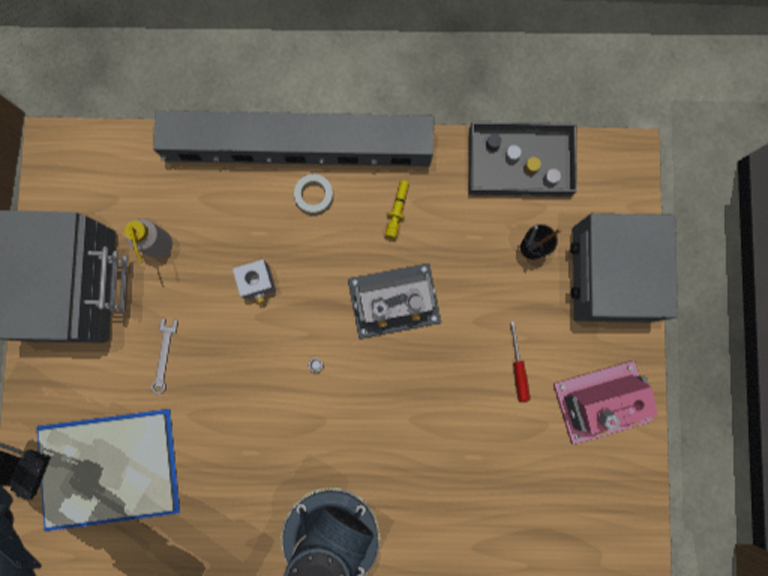

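The scene picture shows the grey valve in its dark fixture at about (365,315). Things that could be confused with it or its rod: the pink look-alike at scene (155,400) / top (605,400), the yellow rod lying at scene (443,355) / top (397,210), and the plain spare block at (437,263) / (253,280). I choose the grey one, at top (395,300), with the nut at about (380,308) and the knob at about (415,300). Next is a close crop to check it.

Run:
```python
from h import *
c,im,d=load("top"); P=cloud(c,d)
for u,v in((253,206),(277,200),(263,190),(263,235)): print(u,v,P[v,u].round(4))
a=im[170:234,225:305]; 
c,im2,d2=load("scene"); b=im2[170:242,210:290]
A=cv2.resize(a,(640//2*2//2+80,320)); B=cv2.resize(b,(355,320))
save('pics/crop1.png',np.hstack([A,B]))
```

```text
253 206 [ 0.4921 -0.1008  0.1696]
277 200 [ 0.5111 -0.1739  0.1805]
263 190 [ 0.5479 -0.1315  0.1211]
263 235 [ 0.4077 -0.1361  0.0013]
```

View pics/crop1.png

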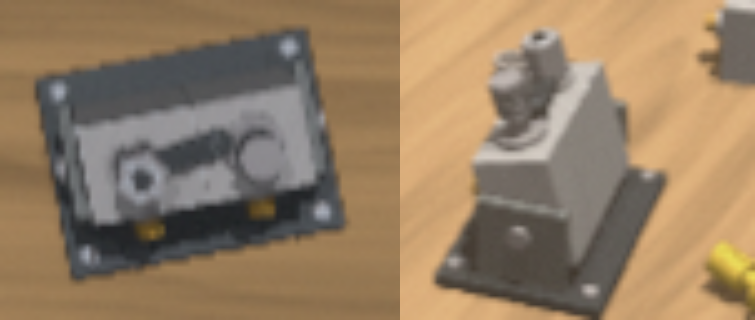

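Add to h.py:
```python
def Rv(psi,th=np.radians(15)): # valve axes in world
    y=np.array([-np.sin(psi),np.cos(psi),0]); h=np.array([-np.cos(psi),-np.sin(psi),0])
    z=np.cos(th)*np.array([0,0,1])+np.sin(th)*h; return np.stack([np.cross(y,z),y,z],1)
def tool(psi,a): # tool z=-valve z, tool y at angle a from valve x about valve z
    V=Rv(psi); y=V@[np.cos(a),np.sin(a),0]; z=-V[:,2]; return np.stack([np.cross(y,z),y,z],1)
def plan(pos,R):
    s=r.sense(); R0=Ro.from_euler('xyz',s["tcp_rot"]).as_matrix(); d=np.array(pos)-s["ee_pos"]
    print('t in tool',(R0.T@d).round(4),'|',np.linalg.norm(d).round(3),'rotvec',Ro.from_matrix(R0.T@R).as_rotvec().round(4),'then t in new',(R.T@d).round(4))
```

Run:
```python
from h import *
print(np.round(r.camera_model("wrist")["tool_from_camera"],3), r.camera_model("wrist")["vertical_fov"])
c,im,d=load("top");P=cloud(c,d).reshape(-1,3)
# upper-face points
m=(abs(P[:,0]-.52)<.08)&(abs(P[:,1]+.135)<.1)&(P[:,2]>.09)&(P[:,2]<.145)
Q=P[m]; 
best=None;rng=np.random.default_rng(0)
for _ in range(500):
    p=Q[rng.choice(len(Q),3,0)];n=np.cross(p[1]-p[0],p[2]-p[0]);
    if np.linalg.norm(n)<1e-9: continue
    n/=np.linalg.norm(n)*np.sign(n[2]); k=abs((Q-p[0])@n)<.0025
    if best is None or k.sum()>best.sum(): best=k
F=Q[best];n=np.linalg.svd(F-F.mean(0))[2][2];n*=np.sign(n[2]);print(len(Q),len(F),n,F.mean(0),'psi',np.arctan2(-n[1],-n[0]),'lean',np.degrees(np.arccos(n[2])))
print(cv2.minAreaRect(F[:,:2].astype(np.float32)))
plan([.40,-.13,.36],tool(.2,0));plan([.40,-.13,.36],tool(.2,np.pi))
```

```text
[[ 0.    -0.966 -0.257  0.07 ]
 [ 1.    -0.     0.    -0.001]
 [-0.    -0.257  0.966 -0.161]
 [ 0.     0.     0.     1.   ]] 64.5879223547918
832 327 [-0.25979657 -0.04313533  0.96469948] [ 0.51682811 -0.13343064  0.12044626] psi 0.16453405715299424 lean 15.269123554720068
((0.5165411233901978, -0.1346338391304016), (0.06278883665800095, 0.14525069296360016), 12.279953002929688)
t in tool [-0.4207 -0.6244 -0.1373] | 0.765 rotvec [-0.2389 -0.1375  1.0499] then t in new [-0.7504  0.0927 -0.1184]
t in tool [-0.4207 -0.6244 -0.1373] | 0.765 rotvec [ 0.1582 -0.2749 -2.0713] then t in new [ 0.7504 -0.0927 -0.1184]
```

Run:
```python
from h import *
plan([.473,-.138,.284],tool(.19,0))
```

```text
t in tool [-0.4926 -0.6092 -0.0613] | 0.786 rotvec [-0.2384 -0.1388  1.0598] then t in new [-0.7714  0.1481 -0.0248]
```

Request:
shift_gripper --rows '[{"d": [-0.035, -0.0435, -0.0044]}, {"d": [-0.035, -0.0435, -0.0044]}, {"d": [-0.035, -0.0435, -0.0044]}, {"d": [-0.035, -0.0435, -0.0044]}, {"d": [-0.035, -0.0435, -0.0044]}, {"d": [-0.035, -0.0435, -0.0044]}, {"d": [-0.035, -0.0435, -0.0044]}, {"d": [-0.035, -0.0435, -0.0044]}, {"d": [-0.035, -0.0435, -0.0044]}, {"d": [-0.035, -0.0435, -0.0044]}, {"d": [-0.035, -0.0435, -0.0044]}, {"d": [-0.035, -0.0435, -0.0044]}, {"d": [-0.035, -0.0435, -0.0044]}, {"d": [-0.035, -0.0435, -0.0044]}, {"rot": [-0.04, -0.023, 0.177]}, {"rot": [-0.04, -0.023, 0.177]}, {"rot": [-0.04, -0.023, 0.177]}, {"rot": [-0.04, -0.023, 0.177]}, {"rot": [-0.04, -0.023, 0.177]}, {"rot": [-0.04, -0.023, 0.177]}]'

```text
time_s: 2.6
ee_pos: [0.4705, -0.1365, 0.2838]
tcp_rot: [2.877, -0.005, 1.753]
ft_force: [-0.1, 0.2, 0.6]
opening: 0.0869
grip_force: 0.0
```

Request:
shift_gripper --rows '[{}, {}]'

```text
time_s: 2.85
ee_pos: [0.471, -0.1366, 0.2842]
tcp_rot: [2.878, -0.003, 1.761]
ft_force: [0.3, -0.1, -0.1]
opening: 0.0869
grip_force: 0.0
```

Run:
```python
from h import *
s=r.sense();print(s['qpos'])
plan([.473,-.138,.284],tool(.19,0))
c,im,d=grab("wrist"); save('pics/w1.png',im,1.5)
P=cloud(c,d); Q=P[(d>0)&(d<.5)]
print(c[3:],d.min(),d.max())
```

```text
[-0.63650019  0.17814902  1.84487643  0.23942247  0.9534712  -0.94945524]
t in tool [-0.0017  0.0016  0.0006] | 0.002 rotvec [ 0.0017 -0.0026 -0.0003] then t in new [-0.0017  0.0016  0.0006]
(array([[ 0.94818655,  0.1820519 ,  0.26038312],
       [ 0.11741272, -0.96231967,  0.24526539],
       [ 0.29522283, -0.20198505, -0.93383377]]), array([-0.4955369 , -0.23092019,  0.27253631])) 0.0 1.3778889
```

View pics/w1.png

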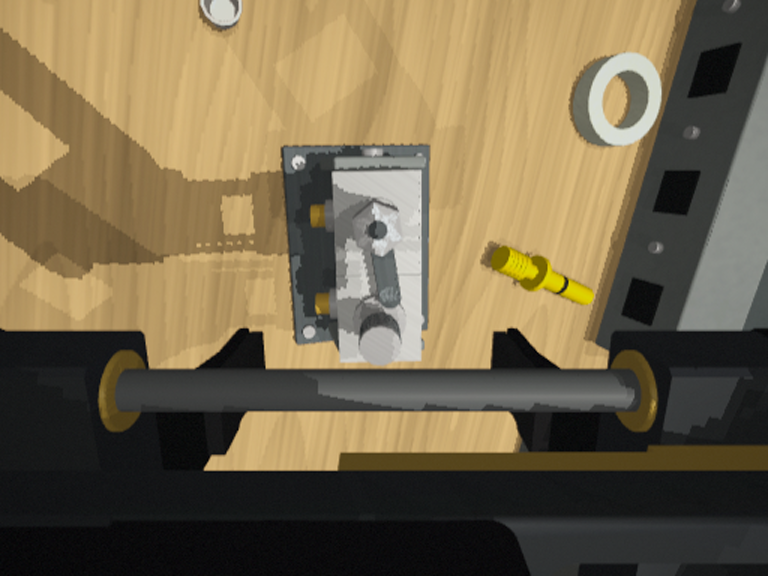

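The wrist picture shows the nut top at about (377,230), the claw running to about (388,297), and the steel knob top at (380,340). The yellow rod at (540,275) is the decoy, and the pick is confirmed. Next I fit the pose from this view's depth and from the top view.

Create fit.py:
```python
from h import *
def tops(name,V,o):
    c,im,d=load(name);P=cloud(c,d)[d>0]; L=(P-o)@V
    k=(abs(L[:,0])<.06)&(L[:,1]>-.06)&(L[:,1]<.13); L=L[k]
    f=L[abs(L[:,2])<.006]; f=f[(abs(f[:,0])<.04)]
    A=np.c_[f[:,0],f[:,1],np.ones(len(f))]
    w=np.ones(len(f),bool)
    for _ in range(5):
        s=np.linalg.lstsq(A[w],f[w,2],rcond=None)[0]; w=abs(A@s-f[:,2])<.002
    print(name,len(f),w.sum(),'plane slopes/offset',s.round(4),'rect',cv2.minAreaRect((f[w,:2]*1000).astype(np.float32)))
    for nm,y0,lo,hi in(('knobtop',0,.049,.062),('nuttop',.075,.040,.050),('flange?',0,.003,.009),('claw',.035,.0125,.021)):
        m=(abs(L[:,1]-y0)<.024)&(abs(L[:,0])<.028)&(L[:,2]>lo)&(L[:,2]<hi); q=L[m]
        if len(q)>5:
            e=cv2.minEnclosingCircle((q[:,:2]*1000).astype(np.float32))
            rc=cv2.minAreaRect((q[:,:2]*1000).astype(np.float32))
            print(nm,len(q),'med',np.median(q,0).round(4),'circ',np.round(e[0],1),round(e[1],1),'rect',np.round(rc[0],1),np.round(rc[1],1),round(rc[2],1))
if __name__=='__main__':
    psi=.19;V=Rv(psi);o=np.array([.5165,-.1346,.1204])-.0375*V[:,1];print(o)
    for n in('top','wrist'): tops(n,V,o)
    c,im,d=load('wrist');P=cloud(c,d);L=(P-o)@V
    # height map render in valve frame
    I=np.zeros((400,480,3),np.uint8); m=(d>0)&(L[...,2]>-.02)&(L[...,2]<.08)
    u=(( L[...,1]+.05)*2500).astype(int);v=((.08-L[...,0])*2500).astype(int)
    m&=(u>=1)&(u<479)&(v>=1)&(v<399)
    for a,b,col in zip(u[m],v[m],im[m]): I[b-1:b+2,a-1:a+2]=col
    save('pics/rect.png',np.hstack([I,cv2.resize(im[90:250,170:310],(350,400),interpolation=cv2.INTER_CUBIC)]),.95)
```

```bash
python3 fit.py
```

```text
[ 0.52358221 -0.17142516  0.1204    ]
top 577 268 plane slopes/offset [ 0.0016 -0.0076  0.0009] rect ((-0.2615795135498047, 37.40488052368164), (64.42340850830078, 145.51089477539062), 1.833801031112671)
knobtop 58 med [0.0004 0.0014 0.0545] circ [0.4 0.3] 13.8 rect [1.1 0.2] [26.3 23.9] 37.7
nuttop 76 med [-0.0007  0.0745  0.0454] circ [-1.8 74.7] 16.6 rect [-2.3 74.9] [29.  32.1] 66.8
flange? 52 med [ 0.0082 -0.0057  0.0052] circ [0.  3.6] 31.1 rect [0.  0.1] [48.5 51.3] 79.7
claw 56 med [0.0039 0.0363 0.0162] circ [ 7.5 36.5] 22.3 rect [ 5.2 36. ] [15.6 43.8] 9.1
wrist 4782 4534 plane slopes/offset [-0.0001  0.0054 -0.0002] rect ((-0.8679847717285156, 37.55386734008789), (63.86431121826172, 145.6220703125), 1.2110024690628052)
knobtop 605 med [0.0003 0.0008 0.0538] circ [ 0.  -0.1] 14.0 rect [0.2 0.2] [26.7 27.4] 42.9
nuttop 869 med [-0.0016  0.0753  0.0449] circ [-1.1 74.9] 16.8 rect [-1.  74.8] [33.5 30.1] 39.1
flange? 363 med [-0.0039  0.0076  0.0059] circ [0.4 0. ] 20.1 rect [0.3 4.2] [30.8 39.7] 87.6
claw 533 med [0.0058 0.0355 0.016 ] circ [ 5.8 35.6] 21.8 rect [ 5.3 35. ] [16.  42.6] 9.7
```

View pics/rect.png

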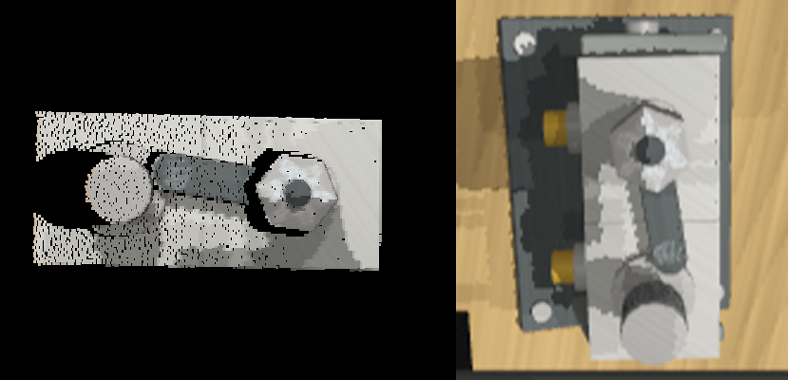

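Add to h.py:
```python
PSI=.208; V=Rv(PSI); O=np.array([.5236,-.1714,.1206])
def at(x,y,z,a): plan(O+V@[x,y,z],tool(PSI,a))
def where():
    s=r.sense(); R0=Ro.from_euler('xyz',s["tcp_rot"]).as_matrix(); yy=V.T@R0[:,1]
    print('tcp in valve mm',(1000*V.T@(s["ee_pos"]-O)).round(1),'a',np.arctan2(yy[1],yy[0]).round(3),'tilt',(V.T@R0[:,2]).round(3),'F valve',(V.T@s["ft_force"]).round(1),'q6',s['qpos'][5].round(2),'open',s['opening'],'grip',s['grip_force'],'t',s['time_s'])
```

Run:
```python
from h import *
where(); at(0,.075,.075,.15); at(0,.075,.019,.15)
```

```text
tcp in valve mm [ -0.3  44.8 169.5] a -0.018 tilt [ 0.002 -0.002 -1.   ] F valve [-0.3 -0.5  0.5] q6 -0.95 open 0.08700630372348202 grip 0.0 t 2.9
t in tool [ 0.0304 -0.0005  0.0944] | 0.099 rotvec [ 0.0018  0.0023 -0.168 ] then t in new [0.0298 0.0048 0.0945]
t in tool [ 0.0305 -0.0006  0.1504] | 0.153 rotvec [ 0.0018  0.0023 -0.168 ] then t in new [0.0298 0.0048 0.1505]
```

Request:
shift_gripper --rows '[{"rot": [0, 0, -0.168]}, {"d": [0.03, 0.005, 0]}, {"d": [0, 0, 0.045]}, {"d": [0, 0, 0.049]}, {}, {}]' --finger_gap 0.055 --grip_n 20

```text
time_s: 3.65
ee_pos: [0.4898, -0.1022, 0.1944]
tcp_rot: [2.88, 0.041, 1.922]
ft_force: [-0.5, -0.0, -0.1]
opening: 0.0551
grip_force: 0.0
```

Run:
```python
from h import *
where(); at(0,.075,.019,.15)
```

```text
tcp in valve mm [ 1.  74.7 76.2] a 0.149 tilt [ 0.003 -0.003 -1.   ] F valve [-0.5  0.1  0.1] q6 -1.1 open 0.05511075829756287 grip 0.0 t 3.65
t in tool [ 0.0006 -0.0011  0.0572] | 0.057 rotvec [ 0.0025  0.0032 -0.0011] then t in new [ 0.0004 -0.0009  0.0572]
```

Request:
shift_gripper --rows '[{"d": [0, -0.001, 0.02]}, {"d": [0, 0, 0.02]}, {"d": [0, 0, 0.016]}, {}]'

```text
time_s: 4.15
ee_pos: [0.5033, -0.0998, 0.1405]
tcp_rot: [2.879, 0.042, 1.921]
ft_force: [-0.4, -0.3, 0.2]
opening: 0.0549
grip_force: 0.0
```

Request:
shift_gripper --rows '[{}, {}, {}, {}, {}]' --finger_gap 0.02 --grip_n 40

```text
time_s: 4.78
ee_pos: [0.5034, -0.0992, 0.14]
tcp_rot: [2.879, 0.041, 1.921]
ft_force: [2.3, 2.5, 6.6]
opening: 0.0297
grip_force: 40.0
```

```bash
python3 -c "
from h import *
where()"
```

```text
tcp in valve mm [ 0.4 74.8 20. ] a 0.148 tilt [ 0.004 -0.003 -1.   ] F valve [4.4 2.  5.6] q6 -1.15 open 0.029682945566498965 grip 39.994634112536005 t 4.775
```

Request:
shift_gripper --rows '[{"rot": [0, 0, -0.1]}, {"rot": [0, 0, -0.1]}, {"rot": [0, 0, -0.1]}, {}]'

```text
time_s: 5.28
ee_pos: [0.5037, -0.099, 0.1401]
tcp_rot: [2.902, 0.117, 2.213]
ft_force: [2.7, 4.4, 6.1]
opening: 0.0298
grip_force: 40.0
```

```bash
python3 -c "
from h import *
where(); print(r.sense()['moment'])"
```

```text
tcp in valve mm [ 0.6 74.9 20. ] a 0.448 tilt [ 0.005 -0.003 -1.   ] F valve [5.  3.7 5. ] q6 -1.45 open 0.029812316310996786 grip 40.00537998887921 t 5.275
[ 0.51829256 -0.44840673  0.2955472 ]
```

Request:
shift_gripper --rows '[{"rot": [0, 0, -0.12]}, {"rot": [0, 0, -0.12]}, {"rot": [0, 0, -0.12]}, {"rot": [0, 0, -0.12]}, {"rot": [0, 0, -0.12]}, {"rot": [0, 0, -0.12]}, {"rot": [0, 0, -0.12]}, {}, {}]'

```text
time_s: 6.4
ee_pos: [0.504, -0.0984, 0.1402]
tcp_rot: [3.067, 0.256, 3.056]
ft_force: [4.7, 5.8, 5.6]
opening: 0.0299
grip_force: 40.0
```

```bash
python3 -c "
from h import *
where(); print(r.sense()['moment'])"
```

```text
tcp in valve mm [ 1.1 75.5 20. ] a 1.287 tilt [ 0.005 -0.002 -1.   ] F valve [7.  4.7 3.9] q6 -2.29 open 0.029872539945674143 grip 40.00464563088826 t 6.4
[ 1.24393006 -0.7692998   0.44633033]
```

Request:
shift_gripper --rows '[{}, {}, {}]' --finger_gap 0.055

```text
time_s: 6.78
ee_pos: [0.5021, -0.0993, 0.1388]
tcp_rot: [3.068, 0.253, 3.057]
ft_force: [0.5, 0.3, -0.1]
opening: 0.0506
grip_force: 0.0
```

Request:
shift_gripper --rows '[{"d": [0, 0, -0.02]}, {"d": [0, 0, -0.04]}, {"d": [0, 0, -0.045]}, {"d": [0, 0, -0.045]}, {"rot": [0, 0, 0.18]}, {"rot": [0, 0, 0.18]}, {"rot": [0, 0, 0.18]}, {"rot": [0, 0, 0.18]}, {"rot": [0, 0, 0.18]}, {"rot": [0, 0, 0.18]}, {}, {}]'

```text
time_s: 8.28
ee_pos: [0.4639, -0.107, 0.2838]
tcp_rot: [2.884, 0.056, 1.981]
ft_force: [0.6, -0.1, -0.3]
opening: 0.0551
grip_force: 0.0
```

Run:
```python
from h import *
where(); c,im,d=grab("wrist"); save('pics/w2.png',im,1.2)
from fit import tops; tops('wrist',V,O)
at(0,0,.075,.2)
```

```text
tcp in valve mm [ -1.3  75.3 169.3] a 0.21 tilt [ 0.002 -0.002 -1.   ] F valve [ 0.4 -0.2 -0.5] q6 -1.13 open 0.05509053608963236 grip 0.0 t 8.275
wrist 4285 3912 plane slopes/offset [-0.0005  0.0008 -0.0003] rect ((0.111053466796875, 46.05928421020508), (64.05927276611328, 128.6015625), 0.06291655451059341)
knobtop 18 med [-0.0021  0.0132  0.0508] circ [-2.  12.3] 5.0 rect [-2.1 13.1] [10.   1.7] 10.3
nuttop 827 med [-0.0002  0.0756  0.0443] circ [-0.1 74.8] 17.2 rect [-0.  75.3] [29.3 33.6] 11.8
flange? 446 med [-0.0017  0.0085  0.0056] circ [0.2 0.2] 20.1 rect [-0.7  5.4] [38.3 28.3] 11.0
t in tool [-0.0737 -0.0146  0.0945] | 0.121 rotvec [0.0013 0.0023 0.0097] then t in new [-0.074  -0.0138  0.0943]
```

View pics/w2.png

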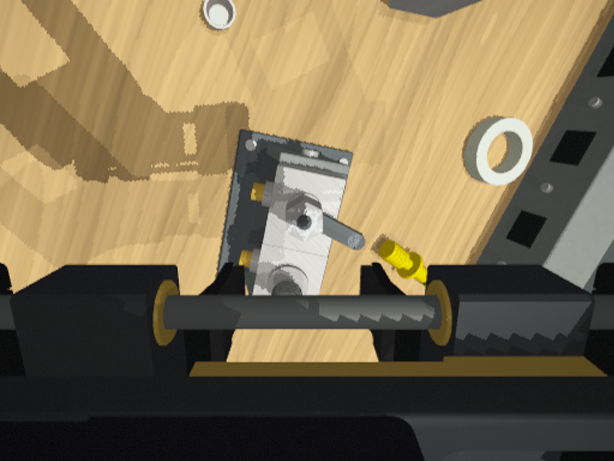

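The picture shows the claw tip at about (355,240), swung off the flange from the nut at (303,220). The frame still fits to within 0.3 mm, so I go on to the knob.

Request:
shift_gripper --rows '[{"d": [-0.0367, -0.0073, 0]}, {"d": [-0.037, -0.0073, 0]}, {"d": [0, 0, 0.047]}, {"d": [0, 0, 0.047]}, {}, {}]' --finger_gap 0.055

```text
time_s: 9.07
ee_pos: [0.505, -0.1758, 0.1947]
tcp_rot: [2.883, 0.057, 1.98]
ft_force: [0.0, 0.0, -0.2]
opening: 0.0546
grip_force: 0.0
```

Run:
```python
from h import *
where(); at(0,0,.020,.2)
```

```text
tcp in valve mm [ 0.7 -0.5 76.5] a 0.209 tilt [ 0.003 -0.003 -1.   ] F valve [-0.   0.  -0.2] q6 -1.28 open 0.05456671292967281 grip 0.0 t 9.075
t in tool [ 0.0008 -0.0007  0.0565] | 0.057 rotvec [0.0024 0.0036 0.0089] then t in new [ 0.0006 -0.0006  0.0565]
```

Request:
shift_gripper --rows '[{"d": [0.0008, -0.0007, 0.02]}, {"d": [0, 0, 0.02]}, {"d": [0, 0, 0.016], "rot": [0.0024, 0.0036, 0]}, {}, {}]'

```text
time_s: 9.7
ee_pos: [0.5184, -0.1725, 0.1403]
tcp_rot: [2.885, 0.054, 1.98]
ft_force: [1.2, -0.6, 0.4]
opening: 0.0547
grip_force: 0.0
```

Run:
```python
from h import *
where(); at(0,0,.020,.209)
```

```text
tcp in valve mm [-0.1  0.  20.4] a 0.208 tilt [ 0. -0. -1.] F valve [ 1.1 -0.8  0.1] q6 -1.31 open 0.05466312425791806 grip 0.0 t 9.7
t in tool [-0.      0.0001  0.0004] | 0.0 rotvec [ 0.0001  0.0003 -0.0008] then t in new [-0.      0.0001  0.0004]
```

Request:
shift_gripper --rows '[{}, {}, {}, {}, {}, {}]' --finger_gap 0.015 --grip_n 30

```text
time_s: 10.45
ee_pos: [0.5182, -0.1721, 0.1396]
tcp_rot: [2.885, 0.053, 1.98]
ft_force: [0.5, 1.5, 2.5]
opening: 0.0274
grip_force: 30.0
```

```bash
python3 -c "
from h import *
where()"
```

```text
tcp in valve mm [-0.3  0.4 19.7] a 0.208 tilt [-0.     0.001 -1.   ] F valve [1.4 1.4 2.2] q6 -1.31 open 0.02739183344667881 grip 29.999600945993734 t 10.45
```

Request:
shift_gripper --rows '[{"d": [0, 0, -0.003]}, {"d": [0, 0, -0.003]}, {"d": [0, 0, -0.004]}, {}]'

```text
time_s: 10.95
ee_pos: [0.5155, -0.1727, 0.1493]
tcp_rot: [2.886, 0.053, 1.98]
ft_force: [3.0, 0.5, -1.3]
opening: 0.0269
grip_force: 30.0
```

```bash
python3 -c "
from h import *
where()"
```

```text
tcp in valve mm [-0.5  0.4 29.9] a 0.208 tilt [-0.001  0.001 -1.   ] F valve [ 2.6 -0.2 -2.1] q6 -1.31 open 0.026891590021282986 grip 30.00943187973462 t 10.95
```

Request:
shift_gripper --rows '[{"d": [0, 0, -0.005]}, {"d": [0, 0, -0.005]}, {"d": [0, 0, -0.005]}, {"d": [0, 0, -0.005]}, {"d": [0, 0, -0.005]}, {"d": [0, 0, -0.005]}, {"d": [0, 0, -0.005]}, {"d": [0, 0, -0.005]}, {}, {}, {}]' --grip_n 40

```text
time_s: 12.32
ee_pos: [0.5053, -0.1748, 0.1876]
tcp_rot: [2.886, 0.052, 1.98]
ft_force: [2.2, -0.6, -2.0]
opening: 0.0269
grip_force: 40.0
```

Run:
```python
from h import *
where(); a,b,_=grab("wrist"),grab("scene"),grab("top")
from fit import *
for n in('wrist','scene','top'):
    c,im,d=load(n);P=cloud(c,d)[d>0];L=(P-O)@V;k=(np.hypot(L[:,0],L[:,1])<.022)&(L[:,2]>.03)&(L[:,2]<.065);q=L[k]
    print(n,len(q),np.histogram(q[:,2],bins=np.arange(.03,.066,.0025)))
save('pics/s3.png',np.hstack([cv2.resize(b[1][160:240,205:295],(405,360)),cv2.resize(a[1],(395,360))]))
```

```text
tcp in valve mm [-0.7  0.4 69.6] a 0.208 tilt [-0.001  0.001 -1.   ] F valve [ 1.4 -1.  -2.5] q6 -1.28 open 0.026919967810835593 grip 40.011680892203 t 12.325
wrist 1247 (array([  0,   0,   0,   0,   0,   0,   0,  14,  51, 325, 857,   0,   0,
         0]), array([0.03  , 0.0325, 0.035 , 0.0375, 0.04  , 0.0425, 0.045 , 0.0475,
       0.05  , 0.0525, 0.055 , 0.0575, 0.06  , 0.0625, 0.065 ]))
scene 87 (array([ 4,  5,  3,  8,  1,  4,  4,  1,  2,  3, 10, 29, 10,  3]), array([0.03  , 0.0325, 0.035 , 0.0375, 0.04  , 0.0425, 0.045 , 0.0475,
       0.05  , 0.0525, 0.055 , 0.0575, 0.06  , 0.0625, 0.065 ]))
top 0 (array([0, 0, 0, 0, 0, 0, 0, 0, 0, 0, 0, 0, 0, 0]), array([0.03  , 0.0325, 0.035 , 0.0375, 0.04  , 0.0425, 0.045 , 0.0475,
       0.05  , 0.0525, 0.055 , 0.0575, 0.06  , 0.0625, 0.065 ]))
```

View pics/s3.png

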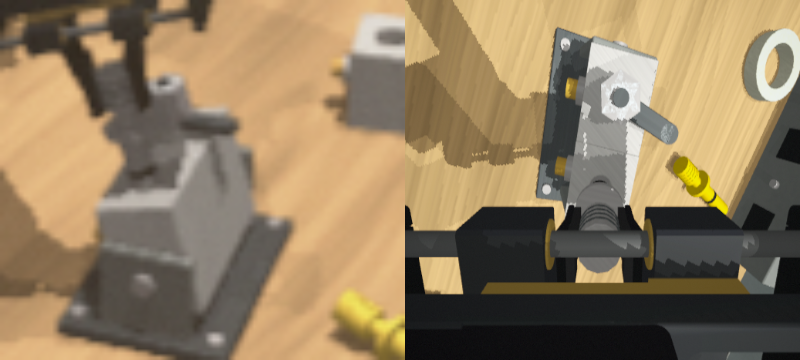

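The left crop shows the rod drawn up, with the dark seal ring just above the bore mouth at about (145,180). The right crop shows the claw off to the side, its tip at about (670,130). The flange top measures about 56 mm above the face, so the rod is out 50 mm and in line with the bore.

```bash
python3 -c "
from h import *
where(); print(r.sign_off())"
```

```text
tcp in valve mm [-0.6  0.4 69.5] a 0.208 tilt [-0.001  0.001 -1.   ] F valve [ 1.7  0.3 -2.7] q6 -1.28 open 0.0269368424662641 grip 40.011846504639834 t 12.475
the job is handed in; nothing more can be done
None
```

I handed the job in at 12.5 s: the clamp nut is turned to about 1.29 rad, and the rod is drawn about 50 mm straight along the bore and held still in the gripper at 40 N; sign-off returned no verdict.

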